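Put the gluing things away in the glue tray

ROBOT

A 6-joint arm with a two-finger parallel gripper is mounted at the origin on the work surface. World frame = base frame: x ahead of the robot, y to its left, z up, the work surface at z = 0. Lengths are in mm, angles in rad, forces in N, time in s.
With the tool pointing down it reaches from about 350 to 925 mm from the base axis. Payload 6.4 kg.
Tool frame: the origin (TCP) lies at the very end of the fingers, on their centre line; the grasp point (between the pads) lies robot.pinch_z behind it (robot.pinch_z is the distance from the TCP to the grasp point, in mm); z points along the fingers, y is the line along which they close (so a half turn about z gives the same grasp; the last joint's range is limited). The gripper opens to 94 mm and grips with 3 to 60 N. Pads are 16 mm wide; open, the fingers measure 119 mm over their backs; the gripper's body (75 mm by 177 mm) begins 78 mm behind the grasp point.
Start: joints at [0.995, 0.245, 1.558, -0, 1.339, -0.174], TCP at [254.197, 598.245, 205.455] pointing down, gripper open.
Joint ranges: [-3.13, 3.13], [-1.02, 2.26], [0.13, 2.54], [-0.95, 4.09], [0.21, 2.88], [-2.74, 2.74]. Speed limits (rad/s): [2.57, 2.57, 3.14, 3.14, 3.14, 3.14].

INTERFACE

Orientations are given as a unit quaternion [w, x, y, z].
In Python, from workcell import monitor, imaging, order, robot gives the robot as it stands.
- The arm moves only by the tool jog_arm, never from a script. Its argument "motion" is a list of rows, each an object with "offset": the shift along the tool's x, y, z in a scale on which 1.0 is 75 cm, a list of three; "turn": the turn about the tool's z in normalised numbers (1 is 90 degrees); "claw": the finger opening in cm, from 0 to 9.4. In form: [{"offset": [tx, ty, tz], "turn": turn, "claw": claw}, ...]. A call has 1 to 20 rows; each row is the pose to reach, as a shift and turn from the pose commanded when the call began, along the tool's axes at that moment; what a row does not reach only later rows make up. A row lasts 1/8 s, in which the tool goes at most 62.5 mm and 10.7 degrees, less where a joint would pass 70% of its speed; a pose out of reach is approached as far as the arm can. A shift or turn number past 1, either way, is cut back to 1. A call with a gripper value outside its range is refused whole. The fingers move at their own pace and stop on an object; the grip force is fixed at half the most. Time passes only in rows, so rows that repeat a pose let the fingers close. It gives the time, the measured TCP pose, the force, the opening and the grip force at its end, in the units of the state.
- monitor.read_state(): the state, without advancing time (a new reading comes with each control period).
- imaging.grab_frame(name): name is "scene" or "top" or "wrist"; returns a dict with "color" (384x512x3 uint8, blue, green, red), "K" (3x3 intrinsics, pixels), "rvec" (rotation vector, rad) and "tvec" (3), from world to camera coordinates, as OpenCV has them. Camera axes: x right, y down, z forward; pixel columns grow to the right and rows downward; lengths in mm; the calibration is good to about 2 mm. A picture is of the moment at which its call begins. There is no depth.
- order.finish_job(): hands the job in; it is judged then, once.
The state is a dict: "clock": time; "joint_positions": joint angles; "qvel": joint speeds; "tau": joint torques, N m; "ee_pos": TCP position; "orientation": TCP orientation; "ft_force": force on the tool from outside, world axes, zero at the start; "torque": the same for the moment, N m; "grip_width": finger opening in mm; "grip_force": force on a finger pad.
Only numpy, scipy, OpenCV 4.12 (cv2) and the standard library are available. Lean on these libraries where they do the work, as an engineer would, in place of code of your own. Each camera call takes 0.05 s, during which the arm holds its last target. There are 200 camera calls.

TASK

End of shift: put the gluing things away in the glue tray. Stand the cement can, the glue cup and the hardener bottle upright in a row along the tray's far side (away from the robot), on the old cement rings: the can at the end of the tray nearest the marble slab, the bottle at the other end, the cup in the middle between them with its lid properly on; lay the brush flat along the tray in front of the three, on the robot's side. Tip nothing over, and leave the thread spool and the anvil where they are.

Things in the scene. Friction and masses are not known exactly. Their poses are not given: they have to be found in the camera images.
- tray: fixed low tray, grey rubber floor, brown walls; outer 180 (x) x 290 (y) x 18 mm high, walls and floor 4 mm. Origin: centre of its underside; x points to its far side (away from the robot), y along it to the left. 3 amber cement rings, 52 mm wide, on the floor mark the pots' places: centres at x = +32, y = -85, 0, +85 mm. The brush's lane is in front of them, centred on x = -45 mm.
- slab: white-grey marble slab, fixed, 180 (x) x 240 (y) x 22 mm thick, beside the tray (left or right of it). Origin: centre of its underside; y along its length. The brush and the anvil lie on it at the start.
- cement_can: metal can of cement with a brown band and closed lid, 58 mm diameter, 76 mm high, 170 to 340 g, standing in the front row on the table. Origin: centre of its underside; z up.
- bottle: slim white plastic hardener bottle with paper label and black screw cap: body 42 mm diameter up to 72 mm, cap 23 mm diameter, 104 mm high overall, 75 to 155 g, standing in the front row. Origin: centre of its underside; z up.
- cup: open white plastic glue cup, a straight cylinder 56 mm diameter, 52 mm high, wall 3.5 mm (mouth 49 mm), 90 g, amber cement at its bottom, standing in the front row. Origin: centre of its underside; z up.
- cup_lid: white lid of the cup, right way up in the front row: plug 43 mm diameter, 6 mm deep; above it a flange 60 mm diameter, 5 mm thick; on top a knob 16 to 18 mm diameter, 11 to 32 mm above the lid's underside, to grip it by. 40 g. Origin: centre of the plug's underside; z up. Seated, the plug is in the cup's mouth, the flange on its rim, the origin 46 mm above the cup's.
- brush: flat glue brush lying on the slab: wooden handle 16 mm wide, steel ferrule and brown bristles 26 mm wide, 160 mm long, 12 mm thick, 35 g. Origin: middle of its length, at its underside (on the handle, where to grip it); x runs along it to the bristles, z up. Either end may lie to the left in the tray.
- spool: thread spool with black flanges and grey thread, 48 mm diameter, 58 mm high, standing in the front row; not part of the job, leave it. Origin: centre of its underside.
- anvil: round steel rivet anvil with a hollowed top, 50 mm diameter, 21 mm high, on the far left corner of the slab; not part of the job, leave it. Origin: centre of its underside.
Things that resemble listed ones, but are neither listed nor needed, are in the scene too. What is shaped like the cup but blue is not meant.

How it is judged:
By the outcome, as a careful person would: the job done as asked, in the order asked, and still so for the second after the job is handed in, with the robot touching nothing.
It also fails if it takes over 136 s, if anything falls off the work surface, if the arm or the gripper's body presses on something with over 40 N, if the wrist force passes 120 N, or if a joint passes its speed limit or range.

## Working session

There is one attempt and no reset: what is moved stays moved. The work goes in short steps, Python scripts to look and compute and a tool call to move; the robot and the scene stay as the last step left them, time stands still between calls to the robot, and variables do not carry over. Pictures are saved under pics/ and viewed, at most 14 in all, crops included, and the job is handed in when it is done.

Besides the shell and the picture viewer there is one more tool, called after "Call:" by a JSON object that holds its "fn" and its "kwargs", one argument or row to a line. jog_arm: Moves the arm, as the interface text tells. Its arguments: {"type":"object","properties":{"motion":{"type":"array"}},"required":["motion"]}

```bash
ls; mkdir -p pics; cat > h.py <<'E'
import numpy as np, cv2
from workcell import monitor, imaging, order, robot
def grab(n,fn=None):
    f=imaging.grab_frame(n)
    np.savez(f'/tmp/{n}.npz',**{k:np.array(f[k],float) for k in('K','rvec','tvec')},color=f['color'])
    if fn: cv2.imwrite('pics/'+fn,f['color'])
    return f
def px2w(f,uv,z):
    R=cv2.Rodrigues(np.array(f['rvec'],float))[0];t=np.array(f['tvec'],float).reshape(3)
    K=np.array(f['K'],float)
    d=R.T@np.linalg.inv(K)@np.array([uv[0],uv[1],1.]);c=-R.T@t
    return c+d*(z-c[2])/d[2]
def w2px(f,p):
    return cv2.projectPoints(np.array(p,float).reshape(-1,3),np.array(f['rvec'],float),np.array(f['tvec'],float),np.array(f['K'],float),None)[0].reshape(-1,2)
E
python3 - <<'E'
from h import *
print(robot.pinch_z, monitor.read_state())
for n in('top','scene'):
    f=grab(n);cv2.imwrite(f'pics/{n}0.png',cv2.resize(f['color'],(800,600),interpolation=cv2.INTER_CUBIC))
    R=cv2.Rodrigues(np.array(f['rvec'],float))[0];print(n,-R.T@np.array(f['tvec'],float).reshape(3),np.array(f['K'])[0,0])
E
```

```text
pics
18.8 {'clock': 0.0, 'joint_positions': array([ 9.94860376e-01,  2.45808369e-01,  1.55900926e+00, -2.96055339e-05,
        1.33869012e+00, -1.74086265e-01]), 'qvel': array([ 3.15824743e-04, -1.28669180e-03,  1.64827728e-03,  2.65032988e-03,
        2.16842714e-04, -2.56384116e-06]), 'tau': array([-2.91624201e-04, -4.15818250e+01, -3.14607346e+01,  6.84668147e-02,
        3.31662060e-02, -1.39360463e-04]), 'ee_pos': array([253.88951722, 597.70985146, 204.35156677]), 'orientation': array([-3.37332768e-04,  1.99572212e-01,  9.79882654e-01, -8.96279680e-04]), 'ft_force': array([-0.51294364,  0.06915224,  0.366636  ]), 'torque': array([0.01812867, 0.03672221, 0.06715444]), 'grip_force': 0.0, 'grip_width': 93.69975269254604}
top [ 463.87561017  -11.310562   1012.1081394 ] 373.3945609866154
scene [1143.88694329  254.78214184  860.03935939] 375.343450149099
```

View pics/top0.png

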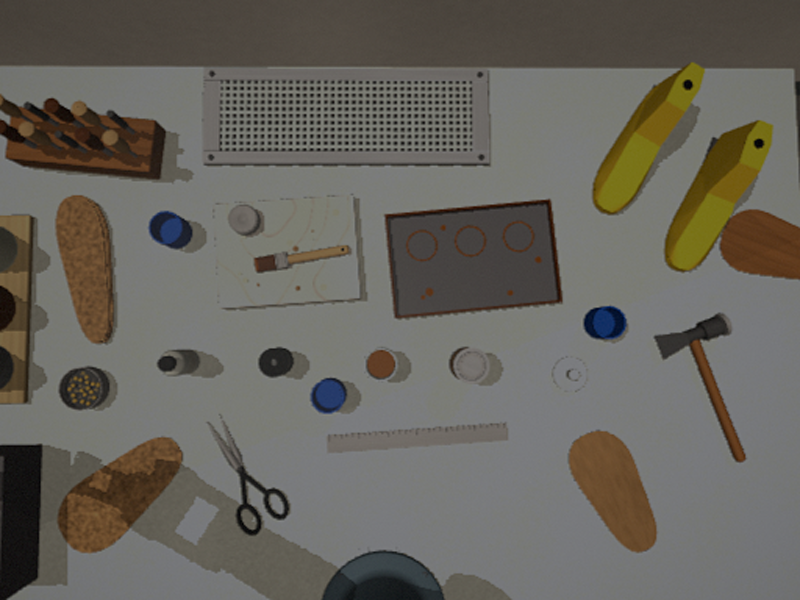

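View pics/scene0.png

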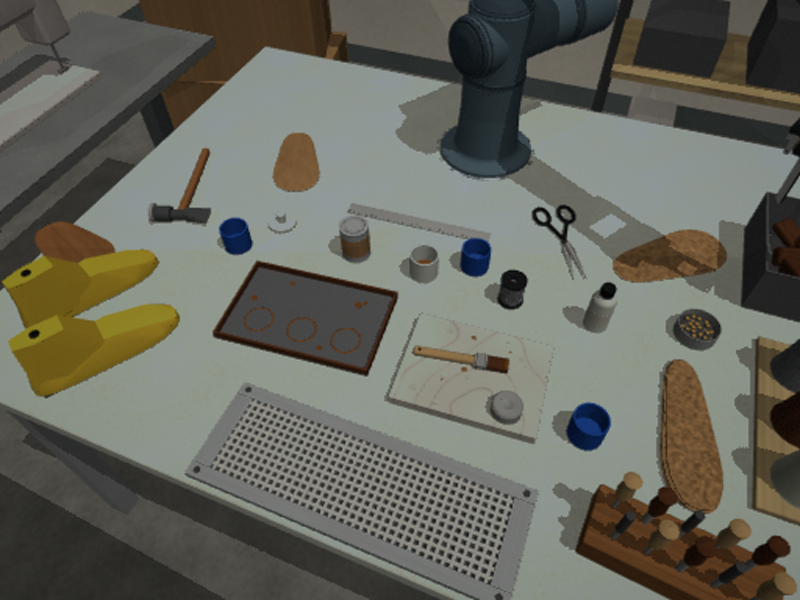

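Top view: left of picture is +y, so the slab lies left (+y) of the tray. The front row, in 800x600 pixels, is bottle (175,362), spool (276,362), cup (381,364), can (470,364) and lid (570,374). The brush is on the slab at (300,258).

```bash
python3 - <<'E'
from h import *
f=np.load('/tmp/top.npz');c=cv2.convertScaleAbs(f['color'],alpha=1.5)
cv2.imwrite('pics/c1.png',cv2.resize(c[120:210,130:364],None,fx=3.4,fy=3.4,interpolation=cv2.INTER_CUBIC))
g=np.load('/tmp/scene.npz');d=cv2.convertScaleAbs(g['color'],alpha=1.4)
a=cv2.resize(c[210:265,90:390],None,fx=2.6,fy=2.6,interpolation=cv2.INTER_CUBIC)
b=cv2.resize(d[120:220,160:420],None,fx=3,fy=3,interpolation=cv2.INTER_CUBIC)
cv2.imwrite('pics/c2.png',np.vstack([a,b]))
print(a.shape,b.shape)
E
```

```text
(143, 780, 3) (300, 780, 3)
```

View pics/c1.png

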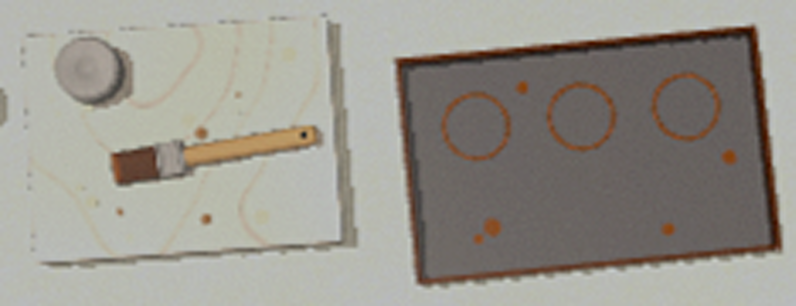

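View pics/c2.png

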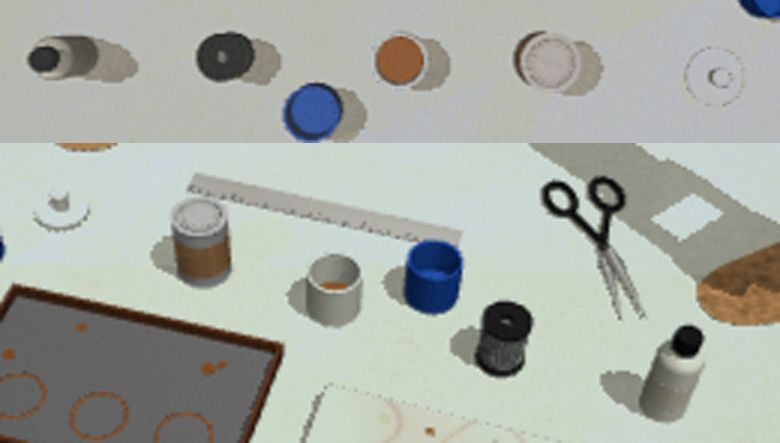

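c1 shows the rings at (476,126), (581,117) and (686,106), with the brush running from (115,169) at the bristles to (320,135). c2 top strip: cap (44,57), cup rim (401,60), can top (549,62), lid flange (714,76). c2 lower part: can top (200,216), cup rim (334,275), cap (688,337).

```bash
python3 - <<'E'
from h import *
f=np.load('/tmp/top.npz');g=np.load('/tmp/scene.npz')
A=lambda x,y:(130+(x+.5)/3.4-.5,120+(y+.5)/3.4-.5)
B=lambda x,y:(90+(x+.5)/2.6-.5,210+(y+.5)/2.6-.5)
C=lambda x,y:(160+(x+.5)/3-.5,120+(y-143+.5)/3-.5)
np.set_printoptions(precision=1,suppress=True)
r=[px2w(f,A(*p),4.)for p in[(476,126),(581,117),(686,106)]];print('rings',r)
c=[px2w(f,A(*p),18.)for p in[(396,60),(755,27),(781,248),(419,283)]];print('corners',c,np.mean(c,0),[np.linalg.norm(c[i]-c[i-1]) for i in range(4)])
b=[px2w(f,A(*p),34.)for p in[(115,169),(320,135)]];print('brush',b,np.linalg.norm(b[0]-b[1]))
for n,p,z in[('bottle',(44,57),104),('cup',(401,60),52),('can',(549,62),76),('lidfl',(714,76),11),('knob',(720,76),32),('spool',(225,57),58)]:print(n,px2w(f,B(*p),z))
for n,p,z in[('bottle',(688,332),104),('cup',(334,274),52),('can',(200,216),76),('knob',(58,196),32),('spool',(508,320),58)]:print(n,px2w(g,C(*p),z))
yaw=np.arctan2(*(c[0]-c[1]+c[3]-c[2])[[0,1]]);print('yaw -',np.degrees(yaw))
E
```

```text
rings [array([626.4, -72. ,   4. ]), array([ 633.5, -156.5,    4. ]), array([ 642.2, -241.4,    4. ])]
corners [array([676.9,  -8.2,  18. ]), array([ 703.3, -294.7,   18. ]), array([ 526.5, -311.5,   18. ]), array([500.2, -25.5,  18. ])] [ 601.7 -159.9   18. ] [np.float64(177.54178854602512), np.float64(287.715237917214), np.float64(177.59741834353622), np.float64(287.22133054343885)]
brush [array([588.7, 208.7,  34. ]), array([614.7,  50.9,  34. ])] 159.9406771577069
bottle [429.8 327.3 104. ]
cup [422.6  -1.7  52. ]
can [ 420.8 -144.3   76. ]
lidfl [ 402.3 -324.1   11. ]
knob [ 403.5 -323.7   32. ]
spool [426.9 169.6  58. ]
bottle [424. 332. 104.]
cup [423.7   3.   52. ]
can [ 418.5 -142.6   76. ]
knob [ 404.6 -321.6   32. ]
spool [425.9 177.9  58. ]
yaw - -5.253385792434531
```

Careful with the scale: shifts go in shares of 75 cm and turns go in shares of 90 degrees. That gives: -61.8 cm / 75 = -0.824, -44.2 cm / 75 = -0.5893, 67 degrees / 90 = 0.7444.

Call:
{"fn": "jog_arm", "kwargs": {
  "motion": [
    {"offset":[-0.5093,-0.36,0],"turn":0.7444,"claw":9.4},
    {"offset":[-0.5093,-0.36,0],"turn":0.7444,"claw":9.4},
    {"offset":[-0.5093,-0.36,0],"turn":0.7444,"claw":9.4},
    {"offset":[-0.5093,-0.36,0],"turn":0.7444,"claw":9.4},
    {"offset":[-0.5093,-0.36,0],"turn":0.7444,"claw":9.4},
    {"offset":[-0.5093,-0.36,0],"turn":0.7444,"claw":9.4},
    {"offset":[-0.5093,-0.36,0],"turn":0.7444,"claw":9.4},
    {"offset":[-0.5093,-0.36,0],"turn":0.7444,"claw":9.4},
    {"offset":[-0.5893,-0.824,0],"turn":0.7444,"claw":9.4},
    {"offset":[-0.5893,-0.824,0],"turn":0.7444,"claw":9.4},
    {"offset":[-0.5893,-0.824,0],"turn":0.7444,"claw":9.4},
    {"offset":[-0.5893,-0.824,0],"turn":0.7444,"claw":9.4},
    {"offset":[-0.5893,-0.824,0],"turn":0.7444,"claw":9.4},
    {"offset":[-0.5893,-0.824,0],"turn":0.7444,"claw":9.4},
    {"offset":[-0.5893,-0.824,0],"turn":0.7444,"claw":9.4},
    {"offset":[-0.5893,-0.824,0],"turn":0.7444,"claw":9.4},
    {"offset":[-0.5893,-0.824,0],"turn":0.7444,"claw":9.4}
  ]
}}

```text
clock: 2.22
ee_pos: [419.5, -142.2, 205.3]
orientation: [-0.0, 0.707, 0.708, 0.0]
ft_force: [0.5, 0.1, -0.5]
grip_width: 93.8
grip_force: 0.0
```

```bash
python3 - <<'E'
from h import *
f=grab('wrist');cv2.imwrite('pics/w1.png',cv2.resize(cv2.convertScaleAbs(f['color'],alpha=1.4),(800,600),interpolation=cv2.INTER_CUBIC))
R=cv2.Rodrigues(f['rvec'])[0];print(-R.T@f['tvec'].reshape(3),R[2])
s=monitor.read_state();print(s['ee_pos'],s['orientation'],s['clock'])
E
```

```text
[421.26238515 -72.511355   384.46912038] [ 5.92929515e-04 -2.37431777e-01 -9.71404035e-01]
[ 419.54446235 -142.24720509  205.31128782] [-1.59824653e-04  7.06483458e-01  7.07729537e-01  2.49536522e-05] 2.275
```

View pics/w1.png

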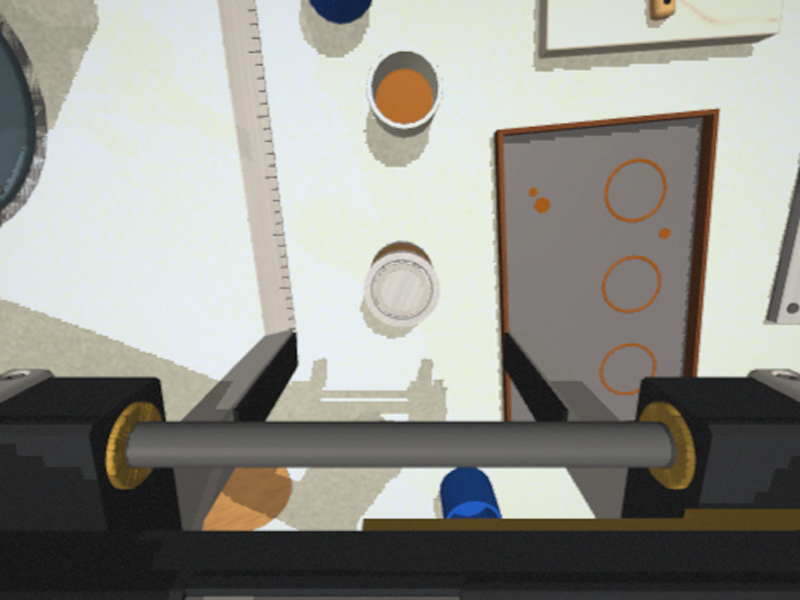

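The wrist picture, with +y up and +x right, shows the can top at (402,288), the cup rim at (405,90) and the rings at (636,191), (631,285) and (628,369).

```bash
python3 - <<'E'
from h import *
f=np.load('/tmp/wrist.npz');np.set_printoptions(precision=1,suppress=True)
for n,p,z in[('can',(402,288),76),('cup',(405,90),52),('r1',(636,191),4),('r2',(631,285),4),('r3',(628,369),4)]:print(n,px2w(f,((p[0]+.5)*.64-.5,(p[1]+.5)*.64-.5),z))
E
```

```text
can [ 422.8 -141.6   76. ]
cup [424.8   1.1  52. ]
r1 [629.4 -69.8   4. ]
r2 [ 636.3 -154.6    4. ]
r3 [ 644.5 -238.7    4. ]
```

In the tool's units: 17.8 cm / 75 = 0.2373, 17 cm / 75 = 0.2267.

Call:
{"fn": "jog_arm", "kwargs": {
  "motion": [
    {"offset":[0,0.0027,0.1333],"turn":0,"claw":9.4},
    {"offset":[0,0.0027,0.1333],"turn":0,"claw":9.4},
    {"offset":[0,0.0027,0.1867],"turn":0,"claw":9.4},
    {"offset":[0,0.0027,0.2267],"turn":0,"claw":9.4},
    {"offset":[0,0.0027,0.2373],"turn":0,"claw":9.4},
    {"offset":[0,0.0027,0.2373],"turn":0,"claw":9.4},
    {"offset":[0,0.0027,0.2373],"turn":0,"claw":5},
    {"offset":[0,0.0027,0.2373],"turn":0,"claw":5},
    {"offset":[0,0.0027,0.2373],"turn":0,"claw":5},
    {"offset":[0,0.0027,0.2373],"turn":0,"claw":5},
    {"offset":[0,0.0027,0.2373],"turn":0,"claw":5},
    {"offset":[0,0.0027,0.2373],"turn":0,"claw":5},
    {"offset":[0,0.0027,0.22],"turn":0,"claw":5},
    {"offset":[0,0.0027,0.1867],"turn":0,"claw":5},
    {"offset":[0,0.0027,0.1467],"turn":0,"claw":5},
    {"offset":[0,0.0027,0.1467],"turn":0,"claw":5},
    {"offset":[0,0.0027,0.1467],"turn":0,"claw":5}
  ]
}}

```text
clock: 4.4
ee_pos: [420.7, -143.0, 94.6]
orientation: [-0.001, 0.707, 0.707, -0.0]
ft_force: [-0.4, 0.3, -2.1]
grip_width: 56.7
grip_force: 30.0
```

In the tool's units: 20.6 cm / 75 = 0.2747, 6.3 cm / 75 = 0.084.

Call:
{"fn": "jog_arm", "kwargs": {
  "motion": [
    {"offset":[0.0133,0.04,0],"turn":0,"claw":5},
    {"offset":[0.036,0.1067,0],"turn":0,"claw":5},
    {"offset":[0.06,0.1733,0],"turn":0,"claw":5},
    {"offset":[0.084,0.24,0],"turn":0,"claw":5},
    {"offset":[0.096,0.2747,0],"turn":0,"claw":5},
    {"offset":[0.096,0.2747,0],"turn":0,"claw":5},
    {"offset":[0.096,0.2747,0],"turn":0,"claw":5},
    {"offset":[0.096,0.2747,0.04],"turn":0,"claw":5},
    {"offset":[0.096,0.2747,0.0667],"turn":0,"claw":5},
    {"offset":[0.096,0.2747,0.0787],"turn":0,"claw":5},
    {"offset":[0.096,0.2747,0.084],"turn":0,"claw":5},
    {"offset":[0.096,0.2747,0.084],"turn":0,"claw":5},
    {"offset":[0.096,0.2747,0.084],"turn":0,"claw":5}
  ]
}}

```text
clock: 6.02
ee_pos: [628.0, -71.6, 33.4]
orientation: [0.001, 0.707, 0.707, 0.0]
ft_force: [0.3, -0.5, -0.3]
grip_width: 56.7
grip_force: 30.0
```

Call:
{"fn": "jog_arm", "kwargs": {
  "motion": [
    {"offset":[0,0,0],"turn":0,"claw":6.8},
    {"offset":[0,0,0],"turn":0,"claw":6.8},
    {"offset":[0,0,0],"turn":0,"claw":6.8},
    {"offset":[0,0,-0.04],"turn":0,"claw":6.8},
    {"offset":[0,0,-0.1067],"turn":0,"claw":6.8},
    {"offset":[0,0,-0.16],"turn":0,"claw":9.4},
    {"offset":[0.0267,-0.08,-0.16],"turn":0,"claw":9.4},
    {"offset":[0.0533,-0.16,-0.16],"turn":0,"claw":9.4},
    {"offset":[0.08,-0.2267,-0.16],"turn":0,"claw":9.4},
    {"offset":[0.0947,-0.272,-0.16],"turn":0,"claw":9.4},
    {"offset":[0.0947,-0.272,-0.16],"turn":0,"claw":9.4},
    {"offset":[0.0947,-0.272,-0.16],"turn":0,"claw":9.4}
  ]
}}

```text
clock: 7.52
ee_pos: [424.3, -0.7, 153.1]
orientation: [0.001, 0.707, 0.707, 0.0]
ft_force: [0.1, 0.8, 0.1]
grip_width: 93.8
grip_force: 0.0
```

```bash
python3 - <<'E'
from h import *
f=grab('wrist');cv2.imwrite('pics/w2.png',cv2.resize(cv2.convertScaleAbs(f['color'],alpha=1.4),(800,600),interpolation=cv2.INTER_CUBIC))
s=monitor.read_state();print(s['ee_pos'],s['clock'])
E
```

```text
[424.43476179  -0.83085541 153.02920463] 7.575
```

View pics/w2.png

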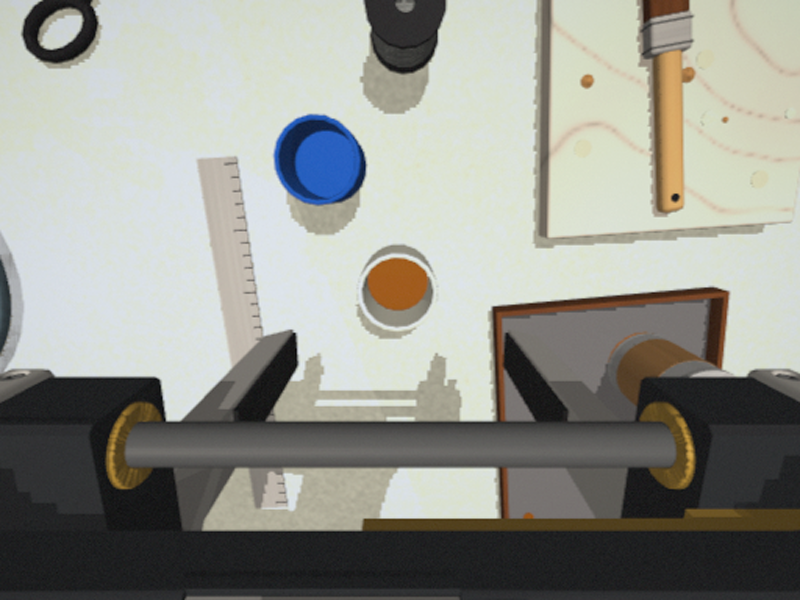

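The cup rim is centred at (397,290), midway between the fingers and clear of the blue cup at (320,160). The can stands in the tray.

```bash
python3 - <<'E'
from h import *
f=np.load('/tmp/wrist.npz');np.set_printoptions(precision=1,suppress=True)
for n,p,z in[('cup',(397,290),52),('handle end',(670,211),34),('spool',(405,5),58)]:print(n,px2w(f,((p[0]+.5)*.64-.5,(p[1]+.5)*.64-.5),z))
E
```

```text
cup [424.2   4.7  52. ]
handle end [615.4  57.1  34. ]
spool [429.3 174.7  58. ]
```

In the tool's units: 13.5 cm / 75 = 0.18, 11 cm / 75 = 0.1467, -90 degrees / 90 = -1.

Call:
{"fn": "jog_arm", "kwargs": {
  "motion": [
    {"offset":[0.004,0,0],"turn":-1,"claw":9.4},
    {"offset":[0.004,0,0],"turn":-1,"claw":9.4},
    {"offset":[0.004,0,0],"turn":-1,"claw":9.4},
    {"offset":[0.004,0,0],"turn":-1,"claw":9.4},
    {"offset":[0.004,0,0],"turn":-1,"claw":9.4},
    {"offset":[0.004,0,0],"turn":-1,"claw":9.4},
    {"offset":[0.004,0,0],"turn":-1,"claw":9.4},
    {"offset":[0.004,0,0],"turn":-1,"claw":9.4},
    {"offset":[0.004,0,0],"turn":-1,"claw":9.4},
    {"offset":[0.004,0,0.08],"turn":-1,"claw":9.4},
    {"offset":[0.004,0,0.1467],"turn":-1,"claw":9.4},
    {"offset":[0.004,0,0.18],"turn":-1,"claw":9.4},
    {"offset":[0.004,0,0.18],"turn":-1,"claw":9.4},
    {"offset":[0.004,0,0.18],"turn":-1,"claw":5},
    {"offset":[0.004,0,0.18],"turn":-1,"claw":5},
    {"offset":[0.004,0,0.18],"turn":-1,"claw":5},
    {"offset":[0.004,0,0.18],"turn":-1,"claw":5},
    {"offset":[0.004,0,0.18],"turn":-1,"claw":5},
    {"offset":[0.004,0,0.18],"turn":-1,"claw":5}
  ]
}}

```text
clock: 9.95
ee_pos: [423.8, 2.5, 18.0]
orientation: [0.0, 0.0, 1.0, -0.0]
ft_force: [-1.7, 0.4, 6.1]
grip_width: 56.3
grip_force: 30.0
```

In the tool's units: -6 cm / 75 = -0.08, -3 cm / 75 = -0.04, 90 degrees / 90 = 1.

Call:
{"fn": "jog_arm", "kwargs": {
  "motion": [
    {"offset":[0,0,0],"turn":0,"claw":7.5},
    {"offset":[0,0,0],"turn":0,"claw":9.4},
    {"offset":[0,0,0],"turn":0,"claw":9.4},
    {"offset":[0,0,-0.04],"turn":0,"claw":9.4},
    {"offset":[0,0,-0.08],"turn":0.2222,"claw":9.4},
    {"offset":[0,0,-0.08],"turn":1,"claw":9.4},
    {"offset":[0,0,-0.08],"turn":1,"claw":9.4},
    {"offset":[0,0,-0.08],"turn":1,"claw":9.4},
    {"offset":[0,0,-0.08],"turn":1,"claw":9.4},
    {"offset":[0,0,-0.08],"turn":1,"claw":9.4},
    {"offset":[0,0,-0.08],"turn":1,"claw":9.4},
    {"offset":[0,0,-0.08],"turn":1,"claw":9.4},
    {"offset":[0,0,-0.08],"turn":1,"claw":9.4},
    {"offset":[0,0,-0.04],"turn":1,"claw":9.4},
    {"offset":[0,0,0],"turn":1,"claw":9.4},
    {"offset":[0,0,0],"turn":1,"claw":9.4}
  ]
}}

```text
clock: 11.95
ee_pos: [421.1, 3.2, 15.5]
orientation: [-0.002, 0.707, 0.707, -0.001]
ft_force: [0.8, -0.5, 0.7]
grip_width: 93.8
grip_force: 0.0
```

In the tool's units: -13 cm / 75 = -0.1733, -9 cm / 75 = -0.12.

Call:
{"fn": "jog_arm", "kwargs": {
  "motion": [
    {"offset":[0,0,0],"turn":0,"claw":5},
    {"offset":[0,0,0],"turn":0,"claw":5},
    {"offset":[0,0,0],"turn":0,"claw":5},
    {"offset":[0,0,0],"turn":0,"claw":5},
    {"offset":[0,0,0],"turn":0,"claw":5},
    {"offset":[0,0,0],"turn":0,"claw":5},
    {"offset":[0,0,-0.0133],"turn":0,"claw":5},
    {"offset":[0,0,-0.0533],"turn":0,"claw":5},
    {"offset":[0,0,-0.12],"turn":0,"claw":5},
    {"offset":[0,0,-0.1733],"turn":0,"claw":5},
    {"offset":[0,0,-0.1733],"turn":0,"claw":5},
    {"offset":[0,0,-0.1733],"turn":0,"claw":5}
  ]
}}

```text
clock: 13.45
ee_pos: [422.5, 2.8, 146.4]
orientation: [-0.001, 0.707, 0.707, -0.0]
ft_force: [-0.6, -0.1, -1.2]
grip_width: 55.3
grip_force: 30.0
```

Call:
{"fn": "jog_arm", "kwargs": {
  "motion": [
    {"offset":[-0.0333,0.04,0],"turn":0,"claw":5},
    {"offset":[-0.08,0.1067,0],"turn":0,"claw":5},
    {"offset":[-0.1333,0.1733,0],"turn":0,"claw":5},
    {"offset":[-0.1867,0.24,0],"turn":0,"claw":5},
    {"offset":[-0.212,0.284,0],"turn":0,"claw":5},
    {"offset":[-0.212,0.284,0],"turn":0,"claw":5},
    {"offset":[-0.212,0.284,0],"turn":0,"claw":5},
    {"offset":[-0.212,0.284,0.0667],"turn":0,"claw":5},
    {"offset":[-0.212,0.284,0.12],"turn":0,"claw":5},
    {"offset":[-0.212,0.284,0.1533],"turn":0,"claw":5},
    {"offset":[-0.212,0.284,0.1627],"turn":0,"claw":5},
    {"offset":[-0.212,0.284,0.1667],"turn":0,"claw":5},
    {"offset":[-0.212,0.284,0.1667],"turn":0,"claw":5},
    {"offset":[-0.212,0.284,0.1667],"turn":0,"claw":5}
  ]
}}

```text
clock: 15.2
ee_pos: [637.1, -156.7, 23.8]
orientation: [0.001, 0.707, 0.707, 0.0]
ft_force: [0.6, -1.0, -1.6]
grip_width: 55.7
grip_force: 30.0
```

In the tool's units: 0.3 cm / 75 = 0.004, 0.2 cm / 75 = 0.0027.

Call:
{"fn": "jog_arm", "kwargs": {
  "motion": [
    {"offset":[0,-0.0013,0.0027],"turn":0,"claw":5},
    {"offset":[0,-0.0013,0.0027],"turn":0,"claw":5},
    {"offset":[0,-0.0013,0.004],"turn":0,"claw":5},
    {"offset":[0,-0.0013,0.004],"turn":0,"claw":5}
  ]
}}

```text
clock: 15.7
ee_pos: [636.3, -156.8, 21.9]
orientation: [0.001, 0.707, 0.707, 0.0]
ft_force: [-2.4, 1.5, 10.9]
grip_width: 55.7
grip_force: 30.0
```

In the tool's units: -23.2 cm / 75 = -0.3093, -18.6 cm / 75 = -0.248, -90 degrees / 90 = -1.

Call:
{"fn": "jog_arm", "kwargs": {
  "motion": [
    {"offset":[0,0,0],"turn":0,"claw":6.8},
    {"offset":[0,0,0],"turn":0,"claw":6.8},
    {"offset":[0,0,0],"turn":0,"claw":6.8},
    {"offset":[0,0,-0.04],"turn":0,"claw":6.8},
    {"offset":[0,0,-0.1067],"turn":0,"claw":6.8},
    {"offset":[0,0,-0.16],"turn":0,"claw":9.4},
    {"offset":[-0.044,-0.0613,-0.16],"turn":0,"claw":9.4},
    {"offset":[-0.088,-0.1227,-0.16],"turn":-0.1111,"claw":9.4},
    {"offset":[-0.1333,-0.1867,-0.16],"turn":-1,"claw":9.4},
    {"offset":[-0.1773,-0.248,-0.16],"turn":-1,"claw":9.4},
    {"offset":[-0.2213,-0.3093,-0.16],"turn":-1,"claw":9.4},
    {"offset":[-0.2213,-0.3093,-0.16],"turn":-1,"claw":9.4},
    {"offset":[-0.2213,-0.3093,-0.16],"turn":-1,"claw":9.4},
    {"offset":[-0.2213,-0.3093,-0.16],"turn":-1,"claw":9.4},
    {"offset":[-0.2213,-0.3093,-0.16],"turn":-1,"claw":9.4},
    {"offset":[-0.2213,-0.3093,-0.16],"turn":-1,"claw":9.4},
    {"offset":[-0.2213,-0.3093,-0.16],"turn":-1,"claw":9.4},
    {"offset":[-0.2213,-0.3093,-0.16],"turn":-1,"claw":9.4}
  ]
}}

```text
clock: 17.95
ee_pos: [403.2, -322.3, 139.3]
orientation: [-0.0, 0.001, 1.0, 0.0]
ft_force: [0.1, -0.9, -0.1]
grip_width: 93.6
grip_force: 0.0
```

```bash
python3 - <<'E'
from h import *
f=grab('wrist');cv2.imwrite('pics/w3.png',cv2.resize(cv2.convertScaleAbs(f['color'],alpha=1.4),(800,600),interpolation=cv2.INTER_CUBIC))
s=monitor.read_state();print(s['ee_pos'],s['clock'])
E
```

```text
[ 403.18608648 -322.34336672  139.33917979] 18.0
```

View pics/w3.png

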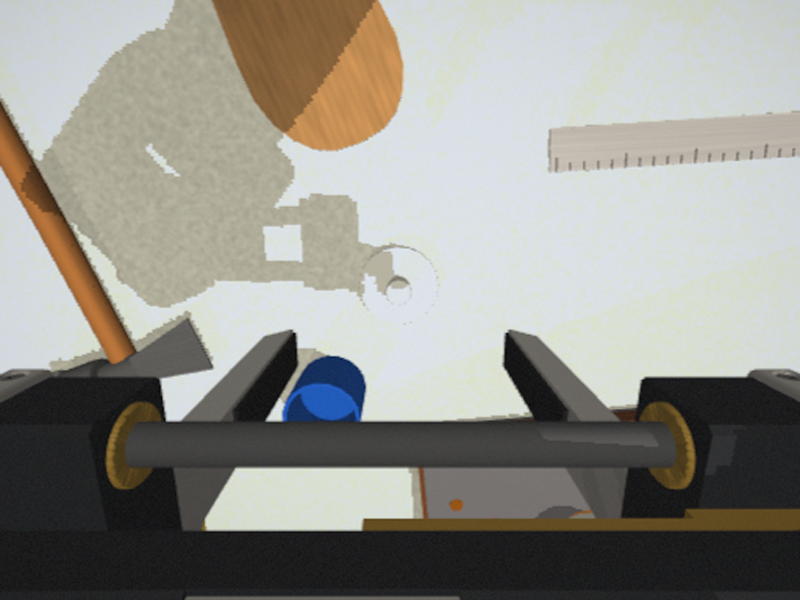

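The lid's flange is at (399,285) with the knob at (398,290), and the blue cup is at (325,390).

```bash
python3 - <<'E'
from h import *
f=np.load('/tmp/wrist.npz');np.set_printoptions(precision=1,suppress=True)
for n,p,z in[('fl',(399,285),11),('knob',(398,287),32),('blue',(322,405),52)]:print(n,px2w(f,((p[0]+.5)*.64-.5,(p[1]+.5)*.64-.5),z))
E
```

```text
fl [ 403.2 -322.1   11. ]
knob [ 400.1 -322.7   32. ]
blue [ 480.2 -376.2   52. ]
```

In the tool's units: 12.4 cm / 75 = 0.1653, 12 cm / 75 = 0.16.

Call:
{"fn": "jog_arm", "kwargs": {
  "motion": [
    {"offset":[0,0,0.0667],"turn":0,"claw":4.5},
    {"offset":[0,0,0.1333],"turn":0,"claw":4.5},
    {"offset":[0,0,0.16],"turn":0,"claw":4.5},
    {"offset":[0,0,0.1653],"turn":0,"claw":4.5},
    {"offset":[0,0,0.1653],"turn":0,"claw":4.5},
    {"offset":[0,0,0.1653],"turn":0,"claw":1},
    {"offset":[0,0,0.1653],"turn":0,"claw":1},
    {"offset":[0,0,0.1653],"turn":0,"claw":1},
    {"offset":[0,0,0.1653],"turn":0,"claw":1},
    {"offset":[0,0,0.1653],"turn":0,"claw":1},
    {"offset":[0,0,0.1653],"turn":0,"claw":1}
  ]
}}

```text
clock: 19.38
ee_pos: [403.5, -322.7, 16.0]
orientation: [0.0, 0.0, 1.0, -0.0]
ft_force: [-1.0, 1.6, 5.3]
grip_width: 17.3
grip_force: 30.0
```

In the tool's units: 90 degrees / 90 = 1.

Call:
{"fn": "jog_arm", "kwargs": {
  "motion": [
    {"offset":[0,0,0],"turn":0,"claw":4.5},
    {"offset":[0,0,0],"turn":0,"claw":4.5},
    {"offset":[0,0,0],"turn":0,"claw":4.5},
    {"offset":[0,0,0],"turn":1,"claw":4.5},
    {"offset":[0,0,0],"turn":1,"claw":4.5},
    {"offset":[0,0,0],"turn":1,"claw":4.5},
    {"offset":[0,0,0],"turn":1,"claw":4.5},
    {"offset":[0,0,0],"turn":1,"claw":4.5},
    {"offset":[0,0,0],"turn":1,"claw":4.5},
    {"offset":[0,0,0],"turn":1,"claw":4.5},
    {"offset":[0,0,0],"turn":1,"claw":4.5},
    {"offset":[0,0,0],"turn":1,"claw":4.5},
    {"offset":[0,0,0],"turn":1,"claw":4.5}
  ]
}}

```text
clock: 21.0
ee_pos: [403.2, -322.3, 15.3]
orientation: [-0.0, 0.707, 0.707, 0.0]
ft_force: [-0.9, 0.6, 0.6]
grip_width: 45.1
grip_force: 0.0
```

In the tool's units: 0.1 cm / 75 = 0.0013.

Call:
{"fn": "jog_arm", "kwargs": {
  "motion": [
    {"offset":[0,0,0.0013],"turn":0,"claw":4.5},
    {"offset":[0,0,0.0013],"turn":0,"claw":4.5},
    {"offset":[0,0,0.0013],"turn":0,"claw":1},
    {"offset":[0,0,0.0013],"turn":0,"claw":1},
    {"offset":[0,0,0.0013],"turn":0,"claw":1},
    {"offset":[0,0,0.0013],"turn":0,"claw":1},
    {"offset":[0,0,0.0013],"turn":0,"claw":1},
    {"offset":[0,0,0.0013],"turn":0,"claw":1}
  ]
}}

```text
clock: 22.0
ee_pos: [403.3, -322.4, 14.5]
orientation: [0.0, 0.707, 0.707, -0.0]
ft_force: [0.3, 0.3, 0.5]
grip_width: 16.8
grip_force: 30.0
```

In the tool's units: -13 cm / 75 = -0.1733, -11 cm / 75 = -0.1467.

Call:
{"fn": "jog_arm", "kwargs": {
  "motion": [
    {"offset":[0,0,-0.0267],"turn":0,"claw":1},
    {"offset":[0,0,-0.08],"turn":0,"claw":1},
    {"offset":[0,0,-0.1467],"turn":0,"claw":1},
    {"offset":[0,0,-0.1733],"turn":0,"claw":1},
    {"offset":[0,0,-0.1733],"turn":0,"claw":1},
    {"offset":[0,0,-0.1733],"turn":0,"claw":1}
  ]
}}

```text
clock: 22.75
ee_pos: [402.6, -321.7, 143.0]
orientation: [-0.001, 0.707, 0.707, 0.0]
ft_force: [-0.6, -0.1, -0.5]
grip_width: 17.0
grip_force: 30.0
```

In the tool's units: 23.2 cm / 75 = 0.3093, 16.6 cm / 75 = 0.2213.

Call:
{"fn": "jog_arm", "kwargs": {
  "motion": [
    {"offset":[0.04,0.056,0],"turn":0,"claw":1},
    {"offset":[0.088,0.1227,0],"turn":0,"claw":1},
    {"offset":[0.1333,0.1867,0],"turn":0,"claw":1},
    {"offset":[0.1813,0.2533,0],"turn":0,"claw":1},
    {"offset":[0.2213,0.3093,0],"turn":0,"claw":1},
    {"offset":[0.2213,0.3093,0],"turn":0,"claw":1},
    {"offset":[0.2213,0.3093,0],"turn":0,"claw":1},
    {"offset":[0.2213,0.3093,0.0533],"turn":0,"claw":1},
    {"offset":[0.2213,0.3093,0.0867],"turn":0,"claw":1},
    {"offset":[0.2213,0.3093,0.0867],"turn":0,"claw":1},
    {"offset":[0.2213,0.3093,0.0867],"turn":0,"claw":1}
  ]
}}

```text
clock: 24.12
ee_pos: [635.4, -157.5, 80.5]
orientation: [0.001, 0.708, 0.707, 0.0]
ft_force: [0.6, -0.8, -1.1]
grip_width: 17.2
grip_force: 30.0
```

```bash
python3 - <<'E'
from h import *
f=grab('wrist');s=monitor.read_state();print(s['ee_pos'],s['clock'])
g=grab('scene');h=grab('top')
p=w2px(g,s['ee_pos'])[0].astype(int);q=w2px(h,s['ee_pos'])[0].astype(int);print(p,q)
z=lambda im,c,r:cv2.resize(cv2.convertScaleAbs(im[c[1]-r:c[1]+r,c[0]-r:c[0]+r],alpha=1.4),(398,398),interpolation=cv2.INTER_CUBIC)
cv2.imwrite('pics/w4.png',np.hstack([z(g['color'],p,45),z(f['color'],(256,240),120)]))
E
```

```text
[ 635.89711984 -157.42377088   81.12734633] 24.175
[187 194] [305 148]
```

View pics/w4.png

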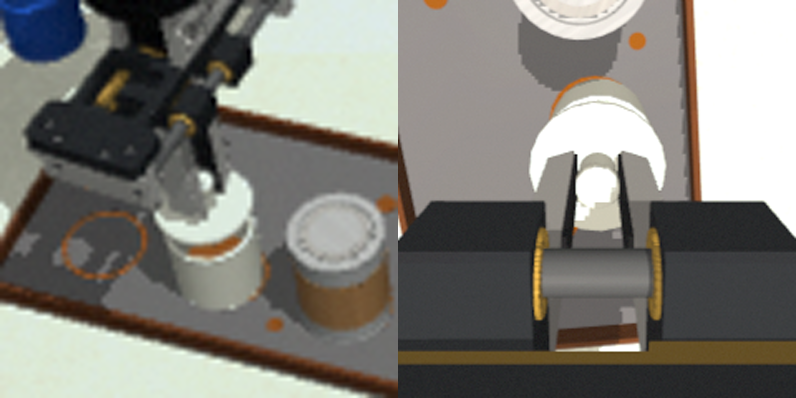

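The lid looks centred over the cup, and the can stands upright. I'm lowering the lid.

In the tool's units: 1.6 cm / 75 = 0.0213, 1.5 cm / 75 = 0.02.

Call:
{"fn": "jog_arm", "kwargs": {
  "motion": [
    {"offset":[0,0,0.008],"turn":0,"claw":1},
    {"offset":[0,0,0.0133],"turn":0,"claw":1},
    {"offset":[0,0,0.0173],"turn":0,"claw":1},
    {"offset":[0,0,0.02],"turn":0,"claw":1},
    {"offset":[0,0,0.0213],"turn":0,"claw":1},
    {"offset":[0,0,0.0213],"turn":0,"claw":1}
  ]
}}

```text
clock: 25.02
ee_pos: [635.5, -156.5, 64.6]
orientation: [0.0, 0.707, 0.707, -0.0]
ft_force: [-2.5, 0.9, 5.1]
grip_width: 16.8
grip_force: 30.0
```

In the tool's units: 48.8 cm / 75 = 0.6507, -20.8 cm / 75 = -0.2773.

Call:
{"fn": "jog_arm", "kwargs": {
  "motion": [
    {"offset":[0,0,0],"turn":0,"claw":4},
    {"offset":[0,0,0],"turn":0,"claw":4},
    {"offset":[0,0,0],"turn":0,"claw":4},
    {"offset":[0,0,-0.04],"turn":0,"claw":4},
    {"offset":[0,0,-0.1067],"turn":0,"claw":6},
    {"offset":[0,0,-0.16],"turn":0,"claw":9.4},
    {"offset":[0.0667,-0.028,-0.16],"turn":0,"claw":9.4},
    {"offset":[0.1333,-0.056,-0.16],"turn":0,"claw":9.4},
    {"offset":[0.2,-0.0853,-0.16],"turn":0,"claw":9.4},
    {"offset":[0.2667,-0.1133,-0.16],"turn":0,"claw":9.4},
    {"offset":[0.3333,-0.1413,-0.16],"turn":0,"claw":9.4},
    {"offset":[0.4,-0.1707,-0.16],"turn":0,"claw":9.4},
    {"offset":[0.4667,-0.1987,-0.16],"turn":0,"claw":9.4},
    {"offset":[0.5333,-0.2267,-0.16],"turn":0,"claw":9.4},
    {"offset":[0.6,-0.256,-0.16],"turn":0,"claw":9.4},
    {"offset":[0.6507,-0.2773,-0.16],"turn":0,"claw":9.4},
    {"offset":[0.6507,-0.2773,-0.16],"turn":0,"claw":9.4},
    {"offset":[0.6507,-0.2773,-0.16],"turn":0,"claw":9.4}
  ]
}}

```text
clock: 27.28
ee_pos: [427.7, 331.1, 183.3]
orientation: [0.0, 0.707, 0.707, -0.0]
ft_force: [-0.2, -0.1, 0.9]
grip_width: 93.5
grip_force: 0.0
```

```bash
python3 - <<'E'
from h import *
f=grab('wrist');s=monitor.read_state();print(s['ee_pos'],s['clock'])
g=grab('scene');h=grab('top')
E=lambda im:cv2.convertScaleAbs(im,alpha=1.4)
a=cv2.resize(E(h['color'][118:212,240:370]),(399,288),interpolation=cv2.INTER_CUBIC)
b=cv2.resize(E(g['color'][160:254,130:260]),(399,288),interpolation=cv2.INTER_CUBIC)
c=cv2.resize(E(f['color'][100:300,56:456]),(600,300),interpolation=cv2.INTER_CUBIC)
c=np.pad(c,((0,0),(0,198),(0,0)))
cv2.imwrite('pics/w5.png',np.vstack([np.hstack([a,b]),c]))
E
```

```text
[427.94564201 330.75272162 183.37305021] 27.325
```

View pics/w5.png

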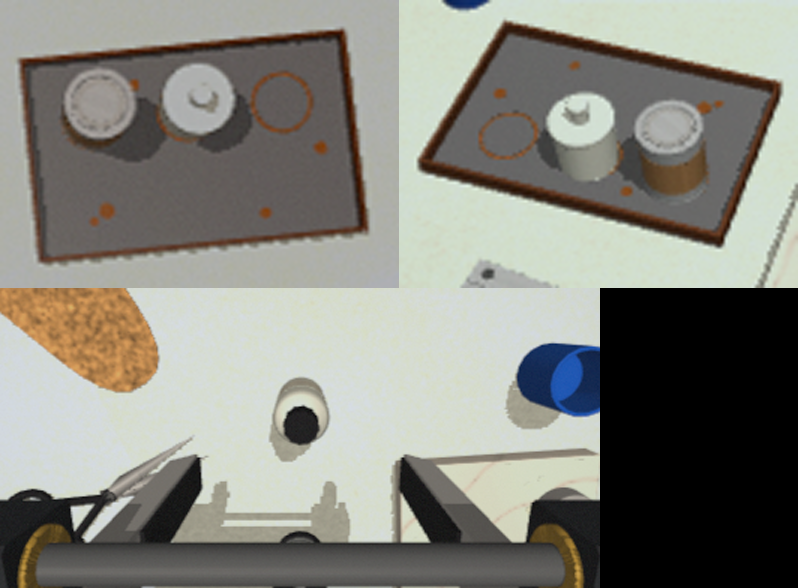

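The lid sits on the cup. In the w5 top view the flange is at (199,99) and the can top at (99,103). The bottle cap is at (301,424) in the wrist part.

```bash
python3 - <<'E'
from h import *
f=np.load('/tmp/wrist.npz');g=np.load('/tmp/scene.npz');h=np.load('/tmp/top.npz');np.set_printoptions(precision=1,suppress=True)
A=lambda x,y:(240+(x+.5)/3.069-.5,118+(y+.5)/3.069-.5)
G=lambda x,y:(130+(x-399+.5)/3.069-.5,160+(y+.5)/3.069-.5)
for n,p,z in[('lid',(199,99),61),('knob',(204,96),82),('can',(99,103),80),('ring3',(282,102),4)]:print(n,px2w(h,A(*p),z))
for n,p,z in[('lid',(581,119),61),('can',(669,128),80),('ring3',(509,135),4)]:print('scene',n,px2w(g,G(*p),z))
print(px2w(f,(256.5,190.5),104),px2w(f,(256.5,184),74))
for n,p in[('r1',(626.4,-72,4)),('r2',(633.5,-156.5,4))]:print(n,w2px(g,p))
E
```

```text
lid [ 634.6 -158.7   61. ]
knob [ 633.3 -159.6   82. ]
can [628.  -73.3  80. ]
ring3 [ 642.  -241.7    4. ]
scene lid [ 634.2 -156.1   61. ]
scene can [627.5 -71.2  80. ]
scene ring3 [ 639.2 -239.4    4. ]
[430.2 336.3 104. ] [430.3 336.2  74. ]
r1 [[220.  217.6]]
r2 [[192.  210.6]]
```

In the tool's units: 15.7 cm / 75 = 0.2093, 15 cm / 75 = 0.2.

Call:
{"fn": "jog_arm", "kwargs": {
  "motion": [
    {"offset":[0.0027,0.0027,0.0533],"turn":0,"claw":9.4},
    {"offset":[0.0027,0.0027,0.12],"turn":0,"claw":9.4},
    {"offset":[0.0027,0.0027,0.1733],"turn":0,"claw":9.4},
    {"offset":[0.0027,0.0027,0.2],"turn":0,"claw":9.4},
    {"offset":[0.0027,0.0027,0.2093],"turn":0,"claw":9.4},
    {"offset":[0.0027,0.0027,0.2093],"turn":0,"claw":9.4},
    {"offset":[0.0027,0.0027,0.2093],"turn":0,"claw":3.5},
    {"offset":[0.0027,0.0027,0.2093],"turn":0,"claw":3.5},
    {"offset":[0.0027,0.0027,0.2093],"turn":0,"claw":3.5},
    {"offset":[0.0027,0.0027,0.2093],"turn":0,"claw":3.5},
    {"offset":[0.0027,0.0027,0.2093],"turn":0,"claw":3.5},
    {"offset":[0.0027,0.0027,0.2093],"turn":0,"claw":3.5},
    {"offset":[0.0027,0.0027,0.2093],"turn":0,"claw":3.5},
    {"offset":[0.0027,0.0027,0.1867],"turn":0,"claw":3.5},
    {"offset":[0.0027,0.0027,0.1333],"turn":0,"claw":3.5},
    {"offset":[0.0027,0.0027,0.0667],"turn":0,"claw":3.5},
    {"offset":[0.0027,0.0027,0.0267],"turn":0,"claw":3.5},
    {"offset":[0.0027,0.0027,0.0267],"turn":0,"claw":3.5},
    {"offset":[0.0027,0.0027,0.0267],"turn":0,"claw":3.5}
  ]
}}

```text
clock: 29.8
ee_pos: [428.7, 333.2, 162.3]
orientation: [-0.0, 0.707, 0.707, -0.001]
ft_force: [-0.5, 1.0, -1.5]
grip_width: 41.3
grip_force: 30.0
```

In the tool's units: -57.4 cm / 75 = -0.7653, -53 cm / 75 = -0.7067.

Call:
{"fn": "jog_arm", "kwargs": {
  "motion": [
    {"offset":[-0.04,0.0147,0],"turn":0,"claw":3.5},
    {"offset":[-0.1067,0.04,0],"turn":0,"claw":3.5},
    {"offset":[-0.1733,0.0653,0],"turn":0,"claw":3.5},
    {"offset":[-0.24,0.0893,0],"turn":0,"claw":3.5},
    {"offset":[-0.3067,0.1147,0],"turn":0,"claw":3.5},
    {"offset":[-0.3733,0.1387,0],"turn":0,"claw":3.5},
    {"offset":[-0.44,0.164,0],"turn":0,"claw":3.5},
    {"offset":[-0.5067,0.1893,0],"turn":0,"claw":3.5},
    {"offset":[-0.5733,0.2133,0],"turn":0,"claw":3.5},
    {"offset":[-0.64,0.2387,0],"turn":0,"claw":3.5},
    {"offset":[-0.7067,0.264,0],"turn":0,"claw":3.5},
    {"offset":[-0.7653,0.2853,0],"turn":0,"claw":3.5},
    {"offset":[-0.7653,0.2853,0],"turn":0,"claw":3.5},
    {"offset":[-0.7653,0.2853,0],"turn":0,"claw":3.5},
    {"offset":[-0.7653,0.2853,0.0667],"turn":0,"claw":3.5},
    {"offset":[-0.7653,0.2853,0.1333],"turn":0,"claw":3.5},
    {"offset":[-0.7653,0.2853,0.16],"turn":0,"claw":3.5},
    {"offset":[-0.7653,0.2853,0.16],"turn":0,"claw":3.5},
    {"offset":[-0.7653,0.2853,0.16],"turn":0,"claw":3.5}
  ]
}}

```text
clock: 32.17
ee_pos: [644.9, -241.0, 46.1]
orientation: [0.002, 0.707, 0.707, 0.001]
ft_force: [-0.3, -0.4, -0.7]
grip_width: 41.1
grip_force: 30.0
```

In the tool's units: 1.3 cm / 75 = 0.0173, 1.2 cm / 75 = 0.016.

Call:
{"fn": "jog_arm", "kwargs": {
  "motion": [
    {"offset":[0,0,0.008],"turn":0,"claw":3.5},
    {"offset":[0,0,0.0133],"turn":0,"claw":3.5},
    {"offset":[0,0,0.016],"turn":0,"claw":3.5},
    {"offset":[0,0,0.0173],"turn":0,"claw":3.5},
    {"offset":[0,0,0.0173],"turn":0,"claw":3.5}
  ]
}}

```text
clock: 32.8
ee_pos: [643.3, -240.6, 30.5]
orientation: [0.0, 0.707, 0.707, 0.0]
ft_force: [-1.2, 0.5, -1.0]
grip_width: 41.2
grip_force: 30.0
```

In the tool's units: 37.3 cm / 75 = 0.4973, -4.1 cm / 75 = -0.0547, -9.4 degrees / 90 = -0.1044.

Call:
{"fn": "jog_arm", "kwargs": {
  "motion": [
    {"offset":[0,0,0.0013],"turn":0,"claw":3.5},
    {"offset":[0,0,0.0013],"turn":0,"claw":5.4},
    {"offset":[0,0,0.0013],"turn":0,"claw":5.4},
    {"offset":[0,0,0.0013],"turn":0,"claw":5.4},
    {"offset":[0,0,-0.04],"turn":0,"claw":5.4},
    {"offset":[0,0,-0.1067],"turn":0,"claw":5.4},
    {"offset":[0,0,-0.1733],"turn":0,"claw":5.4},
    {"offset":[0.0667,-0.0067,-0.1733],"turn":0,"claw":5.4},
    {"offset":[0.1333,-0.0133,-0.1733],"turn":0,"claw":5.4},
    {"offset":[0.2133,-0.0227,-0.1733],"turn":0,"claw":5.4},
    {"offset":[0.2933,-0.032,-0.1733],"turn":-0.1044,"claw":5.4},
    {"offset":[0.3733,-0.0413,-0.1733],"turn":-0.1044,"claw":5.4},
    {"offset":[0.44,-0.048,-0.1733],"turn":-0.1044,"claw":5.4},
    {"offset":[0.4973,-0.0547,-0.1733],"turn":-0.1044,"claw":5.4},
    {"offset":[0.4973,-0.0547,-0.1733],"turn":-0.1044,"claw":5.4},
    {"offset":[0.4973,-0.0547,-0.1733],"turn":-0.1044,"claw":5.4}
  ]
}}

```text
clock: 34.8
ee_pos: [602.5, 132.1, 160.4]
orientation: [0.0, 0.647, 0.763, -0.0]
ft_force: [-0.1, -0.2, 0.6]
grip_width: 53.8
grip_force: 0.0
```

```bash
python3 - <<'E'
from h import *
f=grab('wrist');s=monitor.read_state();print(s['ee_pos'],s['orientation'],s['clock'])
g=grab('scene');h=grab('top')
E=lambda im:cv2.convertScaleAbs(im,alpha=1.4)
a=cv2.resize(E(h['color'][118:212,240:370]),(399,288),interpolation=cv2.INTER_CUBIC)
b=cv2.resize(E(g['color'][160:254,130:260]),(399,288),interpolation=cv2.INTER_CUBIC)
c=cv2.resize(E(f['color'][80:280,56:456]),(600,300),interpolation=cv2.INTER_CUBIC)
c=np.pad(c,((0,0),(0,198),(0,0)))
cv2.imwrite('pics/w6.png',np.vstack([np.hstack([a,b]),c]))
E
```

```text
[602.60892023 131.56028135 160.39866686] [ 9.30479767e-05  6.47321417e-01  7.62217134e-01 -1.19911633e-04] 34.85
```

View pics/w6.png

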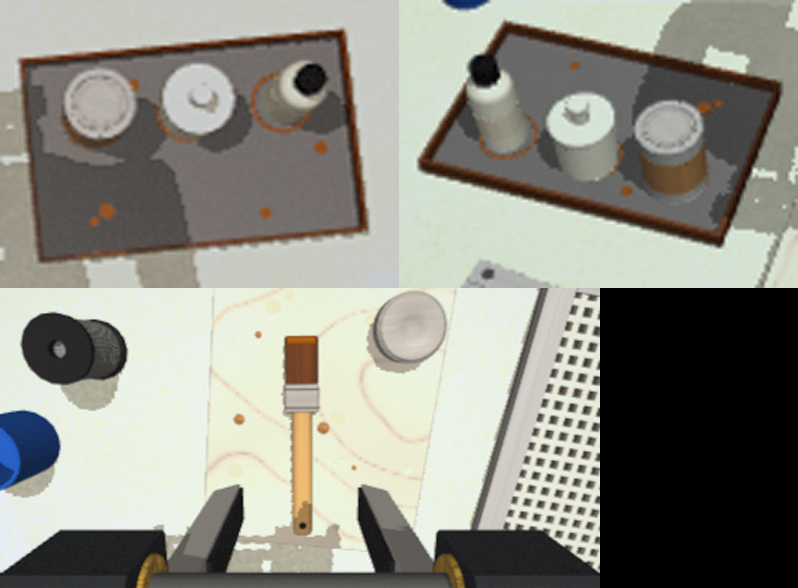

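The bottle stands within its ring, with its cap at (311,78) in the top view. In the wrist part the brush is aligned with the tool, from its bristle end at (301,337) to its handle end at (302,534).

```bash
python3 - <<'E'
from h import *
f=np.load('/tmp/wrist.npz');h=np.load('/tmp/top.npz');np.set_printoptions(precision=1,suppress=True)
W=lambda x,y:(56+(x+.5)/1.5-.5,80+(y-288+.5)/1.5-.5)
a=px2w(f,W(301,337),32);b=px2w(f,W(302,534),33);print(a,b,(a+b)/2,np.linalg.norm(a-b))
print('cap',px2w(h,(240+311.5/3.069-.5,118+78.5/3.069-.5),108))
E
```

```text
[591.9 212.9  32. ] [618.4  58.3  33. ] [605.1 135.6  32.5] 156.83316319349632
cap [ 643.  -241.7  108. ]
```

In the tool's units: 13.5 cm / 75 = 0.18, 13.3 cm / 75 = 0.1773.

Call:
{"fn": "jog_arm", "kwargs": {
  "motion": [
    {"offset":[0,0.0013,0.0667],"turn":0,"claw":5.4},
    {"offset":[0,0.0013,0.1333],"turn":0,"claw":5.4},
    {"offset":[0,0.0013,0.1667],"turn":0,"claw":5.4},
    {"offset":[0,0.0013,0.1773],"turn":0,"claw":5.4},
    {"offset":[0,0.0013,0.18],"turn":0,"claw":5.4},
    {"offset":[0,0.0013,0.18],"turn":0,"claw":5.4},
    {"offset":[0,0.0013,0.18],"turn":0,"claw":1},
    {"offset":[0,0.0013,0.18],"turn":0,"claw":1},
    {"offset":[0,0.0013,0.18],"turn":0,"claw":1},
    {"offset":[0,0.0013,0.18],"turn":0,"claw":1},
    {"offset":[0,0.0013,0.18],"turn":0,"claw":1},
    {"offset":[0,0.0013,0.18],"turn":0,"claw":1}
  ]
}}

```text
clock: 36.45
ee_pos: [603.4, 132.7, 25.5]
orientation: [-0.0, 0.647, 0.763, -0.0]
ft_force: [-0.8, 0.4, 0.9]
grip_width: 15.4
grip_force: 30.0
```

In the tool's units: -28.5 cm / 75 = -0.38, -7.5 cm / 75 = -0.1, 4.1 degrees / 90 = 0.0456.

Call:
{"fn": "jog_arm", "kwargs": {
  "motion": [
    {"offset":[0,0,-0.0267],"turn":0,"claw":1},
    {"offset":[0,0,-0.08],"turn":0,"claw":1},
    {"offset":[0,0,-0.1467],"turn":0,"claw":1},
    {"offset":[-0.04,-0.0133,-0.1733],"turn":0,"claw":1},
    {"offset":[-0.1067,-0.0347,-0.1733],"turn":0,"claw":1},
    {"offset":[-0.1733,-0.056,-0.1733],"turn":0.0222,"claw":1},
    {"offset":[-0.24,-0.0773,-0.1733],"turn":0.0456,"claw":1},
    {"offset":[-0.3067,-0.1,-0.1733],"turn":0.0456,"claw":1},
    {"offset":[-0.38,-0.1227,-0.1733],"turn":0.0456,"claw":1},
    {"offset":[-0.38,-0.1227,-0.1733],"turn":0.0456,"claw":1},
    {"offset":[-0.38,-0.1227,-0.1733],"turn":0.0456,"claw":1},
    {"offset":[-0.38,-0.1227,-0.1067],"turn":0.0456,"claw":1},
    {"offset":[-0.38,-0.1227,-0.04],"turn":0.0456,"claw":1},
    {"offset":[-0.38,-0.1227,0],"turn":0.0456,"claw":1},
    {"offset":[-0.38,-0.1227,0.0133],"turn":0.0456,"claw":1},
    {"offset":[-0.38,-0.1227,0.02],"turn":0.0456,"claw":1},
    {"offset":[-0.38,-0.1227,0.0227],"turn":0.0456,"claw":1},
    {"offset":[-0.38,-0.1227,0.0227],"turn":0.0456,"claw":1}
  ]
}}

```text
clock: 38.7
ee_pos: [559.9, -163.7, 9.6]
orientation: [0.001, 0.674, 0.739, 0.0]
ft_force: [-0.5, 0.3, -0.3]
grip_width: 15.6
grip_force: 30.0
```

In the tool's units: 0.1 cm / 75 = 0.0013.

Call:
{"fn": "jog_arm", "kwargs": {
  "motion": [
    {"offset":[0,0,0.0013],"turn":0,"claw":1},
    {"offset":[0,0,0.0013],"turn":0,"claw":1},
    {"offset":[0,0,0.0013],"turn":0,"claw":1}
  ]
}}

```text
clock: 39.08
ee_pos: [559.1, -163.6, 7.6]
orientation: [0.0, 0.674, 0.739, 0.0]
ft_force: [-0.0, 0.1, 0.2]
grip_width: 15.7
grip_force: 30.0
```

In the tool's units: 30 cm / 75 = 0.4, 24 cm / 75 = 0.32.

Call:
{"fn": "jog_arm", "kwargs": {
  "motion": [
    {"offset":[0,0,0],"turn":0,"claw":3.5},
    {"offset":[0,0,0],"turn":0,"claw":3.5},
    {"offset":[0,0,0],"turn":0,"claw":3.5},
    {"offset":[0,0,-0.04],"turn":0,"claw":3.5},
    {"offset":[0,0,-0.1067],"turn":0,"claw":3.5},
    {"offset":[0,0,-0.1733],"turn":0,"claw":3.5},
    {"offset":[0,0,-0.24],"turn":0,"claw":3.5},
    {"offset":[0.08,0,-0.2667],"turn":0,"claw":3.5},
    {"offset":[0.16,0,-0.2667],"turn":0,"claw":3.5},
    {"offset":[0.24,0,-0.2667],"turn":0,"claw":3.5},
    {"offset":[0.32,0,-0.2667],"turn":0,"claw":3.5},
    {"offset":[0.4,0,-0.2667],"turn":0,"claw":3.5},
    {"offset":[0.4,0,-0.2667],"turn":0,"claw":3.5},
    {"offset":[0.4,0,-0.2667],"turn":0,"claw":3.5}
  ]
}}

```text
clock: 40.83
ee_pos: [531.5, 134.9, 207.4]
orientation: [0.0, 0.674, 0.739, -0.0]
ft_force: [0.0, -0.2, -0.4]
grip_width: 34.9
grip_force: 0.0
```

```bash
python3 - <<'E'
from h import *
s=monitor.read_state();print(s['ee_pos'],s['clock'])
g=grab('scene');h=grab('top')
E=lambda im:cv2.convertScaleAbs(im,alpha=1.4)
a=cv2.resize(E(h['color'][118:212,240:370]),(399,288),interpolation=cv2.INTER_CUBIC)
b=cv2.resize(E(g['color'][160:254,130:260]),(399,288),interpolation=cv2.INTER_CUBIC)
c=cv2.resize(E(h['color'][110:260,60:400]),(680,300),interpolation=cv2.INTER_CUBIC)
c=np.pad(c,((0,0),(0,118),(0,0)))
cv2.imwrite('pics/w7.png',np.vstack([np.hstack([a,b]),c]))
E
```

```text
[531.48272869 134.88006915 207.37747435] 40.825
```

View pics/w7.png

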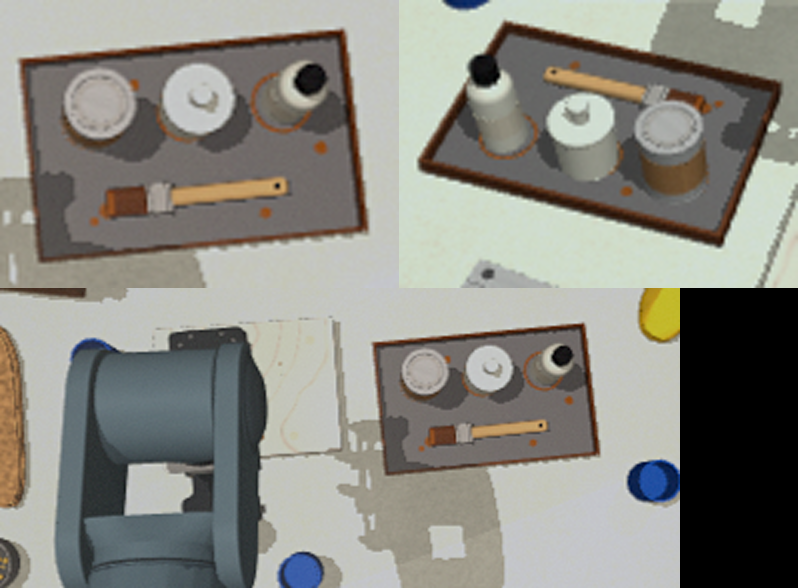

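The picture shows the can, lidded cup and bottle upright along the far row, and the brush flat in its lane (from (105,201) to (288,186) in the top crop). The arm is clear, so I'm handing the job in.

```bash
python3 -c "
from workcell import order
print(order.finish_job())"
```

```text
the job is handed in; nothing more can be done
None
```

I handed the job in at about 41 s: can, lidded cup and bottle stand upright on their rings (by my camera measurements about 3 mm off at most), the brush lies flat in its lane, nothing was tipped, and I left the spool and anvil alone; no verdict came back.

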